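# Bolt the slide dispenser shut and load the slide

### The arm

A 6-joint arm with a two-finger parallel gripper is mounted at the origin on the work surface. World frame = base frame: x ahead of the robot, y to its left, z up, the work surface at z = 0. Lengths are in m, angles in rad, forces in N, time in s.
With the tool pointing down it reaches from about 0.375 to 0.825 m from the base axis. Payload 5.5 kg.
Tool frame: the origin (TCP) lies on the centre line of the jaws, within the pads' length; the fingertips stand 14 mm ahead of it and the grasp point (between the pads) lies 5 mm behind it; z points along the fingers, y is the direction in which the jaws open and shut (so a half turn about z gives the same grasp; the last joint's range is limited). The gripper opens to 85 mm and grips with 20 to 120 N. Pads are 22 mm wide; open, the fingers measure 114 mm over their backs; the gripper's body (76 mm by 85 mm) begins 54 mm behind the grasp point. The pads swing forward as they close: fully open they stand 13 mm farther back than shut.
Start: joints at [1.143, 0.314, -0.047, 1.21, 0, 1.571], TCP at [0.249, 0.546, 0.245] pointing down, gripper open.
Joint ranges: [-2.67, 2.67], [-0.69, 1.73], [-1.03, 1.25], [-2.08, 2.16], [-1.42, 1.45], [-3.14, 3.14]. Speed limits (rad/s): [2.39, 2.39, 3.01, 3.14, 3.14, 3.14].

### API

Orientations are given as a rotation vector (axis times angle).
In Python, from station import env, optics, finder gives the robot as it stands.
- The arm moves only by the tool arm_command, never from a script. Its argument "motion" is a list that holds one entry, the list of rows, each a list of 5 numbers: the opening, from 0 (shut) to 1 (fully open), then the shift along the tool's x, y, z in m, then the turn about the tool's z in rad. In form: [[[jaw, tx, ty, tz, yaw], ...]]. A call has 1 to 5 rows; each row shifts and turns the commanded pose from where the row before left it, along the tool's axes as they then stand; what a row does not reach is not made up. A row lasts 1/10 s, in which the tool goes at most 50 mm and 8.59 degrees, less where a joint would pass 70% of its speed; a pose out of reach is approached as far as the arm can. A call is refused whole if a number of a shift passes 0.05 or a number of a turn 0.15, either way. A call with a gripper value outside its range is refused whole. The fingers move at their own pace and stop on an object; the grip force is fixed at half the most. Time passes only in rows, so rows that do not move let the fingers close. It gives the time, the measured TCP pose, the force and the opening at its end, in the units of the state.
- env.get_state(): the state, without advancing time (a new reading comes with each control period).
- optics.capture(name): name is "side" or "top" or "wrist"; returns a dict with "img" (420x560x3 uint8, red, green, blue), "fx", "fy", "cx", "cy" (pixels), "R" (3x3) and "t" (3): a world point X has camera coordinates R X + t. Camera axes: x right, y down, z forward; pixel columns grow to the right and rows downward; lengths in m; the calibration is good to about 2 mm. The wrist camera is an equidistant fisheye: a pixel r from the principal point sees the ray r / f radians off the axis. A picture is of the moment at which its call begins. There is no depth.
- env.hand_in(): hands the job in, once; it reports no verdict.
Trained networks look in a picture, given as the dict that the camera call returned (one of the last four; its "shot" number tells which), for a name from the list of things; names that differ only in an ending like _2 or _b are one class to them, and where a whole thing is asked for, a point or a joint stands for the part that bears it (a point fixed in the world has none). Each returns a list of dicts, best first, with "conf" (0 to 1); they miss things now and then, are a little off and sometimes report something else, mostly with a low value. They report only what shows in the picture. A call takes as long as a camera call.
- finder.search_frame(picture, target): "rect" ([left, top, width, height] in pixels, round what is visible of it).
- finder.tip_of(picture, target): "location" ([column, row] in pixels: a listed point, or the origin of a listed thing).
The state is a dict: "time": time; "joint_positions": joint angles; "qd": joint speeds; "effort": joint torques, N m; "tcp_pos": TCP position; "ee_rot": TCP orientation; "force": force on the tool from outside, world axes, zero at the start; "wrist_torque": the same for the moment, N m; "width": finger opening in m.
Only numpy, scipy, OpenCV 4.12 (cv2) and the standard library are available. Lean on these libraries where they do the work, as an engineer would, in place of code of your own. Each camera call takes 0.05 s, during which the arm holds its last target.

### The job

Get the little slide dispenser on the bench ready: first shut its outlet by sliding the barrel bolt across and turning its handle down, toward the robot, fully into the notch in the rail, where it must stay. Then lay the chrome guitar slide crosswise in the sloping chute with its domed, closed end toward the bolt's handle side, so that it rests down against the bolt. Leave everything else on the bench where it is.

Things in the scene. Friction and masses are not known exactly. Their poses are not given: they have to be found in the camera images.
- chute: The dispenser: aluminium chute and steel barrel bolt, fixed to the bench. Its frame, used below as 'dispenser' (mm): origin on the bench top under the middle of the outlet; z up, x uphill away from the robot, y toward the bolt's handle side. The bolt's axis is the line x 0, z 75, parallel to y; the bolt is 14 in diameter, 173 long.
- outlet (a point): Chute floor at the outlet, under the bolt's path: dispenser (0, 0, 62). The flat floor runs from x -14 up to x 150, rising 15 degrees: its top is z = 62 + 0.268 x. Side walls (inner faces y +40 and -40) rise 32 above the floor from x about 18 to 150; none at the outlet. Open above and behind. A steel keeper for the bolt's tip stands at y -61 to -46, x -15 to 15, top z 88.
- barrel (a point): Middle of the open steel trough in which the bolt lies: dispenser (0, 142, 75), on the bolt's axis. Trough and its block: y 47 to 237, x -24 to 18, block top z 61, trough rear wall (x 8 to 13) to z 84, strap over the bolt at y 49 to 67 to z 87.
- rail_mid (a point): Dispenser (-28, 102.5, 87), on the top edge line of the notch rail: an upright steel strip, x -32 to -24, top z 87, from 50 short of to 115 beyond (+y) its one notch, which is 20 wide along y, floor z 69. The rail is adjustable: the notch's middle is anywhere from y 90 to 115, new each time and NOT reported: feel for it with the handle, or see it. Elsewhere the handle turns down only to about 1.03 rad.
- bolt (a joint): Travel of the bolt in m: 0 = open (tip at dispenser y 42, clear of the outlet), growing as it moves toward dispenser -y across the outlet; end stop 0.125, beyond the notch. The handle's middle line is at dispenser y = 0.200 - travel, so it meets the notch at a travel of 0.085 to 0.110 (4 mm play either way). Starts at 0 to 0.02. Friction about 2 N; stays where left.
- handle (a joint): Turn of the handle about the bolt's axis, rad: 0 = straight up, positive = leaning to dispenser -x (toward the robot), 1.57 = level in the notch; range -0.35 to 1.62. Starts at -0.2 to 0.3. Friction about 0.06 N m; stays where left.
- handle_tip (a point): Outer end of the bolt's handle: a straight round steel rod, 12 diameter, square to the bolt, its end 82 from the bolt's axis. Pinched on its two dispenser-y sides at 50 to 75 from the axis the fingers keep clear of the rail; held so from above, it can turn between the pads.
- slide: Chrome guitar slide: a tube 70 long, 28 diameter, about 0.12 kg, lying loose on the bench left or right of the dispenser. Origin at its middle, on its axis (14 above the bench); x along the tube toward the domed closed end. The other end is open (dark bore). It rolls.
- slide_dome (a point): Tip of the slide's domed closed end.
- slide_open (a point): Middle of the slide's open end.
- tone_bar: Bystander: solid steel bar with a ridge on its back, 85 x 22 x 22, lies on the other side of the dispenser from the slide. Origin under its middle.
- boost_pedal: Bystander: gold-coloured aluminium pedal 112 x 62 x 36 with one knob and a foot switch (50 high in all). Origin under its middle.
- looper_pedal: Bystander: blue pedal 125 x 75 x 45, two knobs and a foot switch (59 high in all). Origin under its middle.
- parts_box: Bystander: white open plastic box 100 x 150 x 50. Origin under its middle.
- string_tin: Bystander: upright round tin, 64 diameter, 60 high. Origin under its middle.
- screwdriver: Bystander: screwdriver lying on the bench, 160 long.
- sanding_block: Bystander: cork block 70 x 50 x 30. Origin under its middle.

How it is judged:
By the outcome, as a careful person would: the job done as asked, in the order asked, and still so for the second after the job is handed in, with the robot touching nothing.
It also fails if it takes over 66 s, if anything falls off the work surface, if the arm or the gripper's body presses on something with over 40 N, if the wrist force passes 120 N, or if a joint passes its speed limit or range.

## Working session

There is one attempt and no reset: what is moved stays moved. The work goes in short steps, Python scripts to look and compute and a tool call to move; the robot and the scene stay as the last step left them, time stands still between calls to the robot, and variables do not carry over. Pictures are saved under pics/ and viewed, and the job is handed in when it is done.

Besides the shell and the picture viewer there is one more tool, called as a command line: name --argument value ..., lists and objects as JSON in quotes. arm_command: Moves the arm, as the interface text tells. Its arguments: {"type":"object","properties":{"motion":{"type":"array"}},"required":["motion"]}

```bash
ls; mkdir -p pics
cat > look.py <<'E'
import cv2,sys,numpy as np
from station import env,optics,finder
def shot(cam,name=None):
    p=optics.capture(cam)
    if name: cv2.imwrite(f'pics/{name}.png',p['img'][:,:,::-1])
    return p
E
python3 - <<'E'
from look import *
print(env.get_state())
for c in ['side','top']:
    p=shot(c,c+'1'); print(c,p['fx'],p['fy'],p['cx'],p['cy'],np.array(p['R']).tolist(),np.array(p['t']).tolist(),p['shot'])
    for n in ['outlet','barrel','rail_mid','handle_tip','slide_dome','slide_open','slide','chute','tone_bar']:
        r=finder.tip_of(p,n)[:2]; print(n,[(np.round(a['location'],1).tolist(),round(a['conf'],2)) for a in r])
E
```

```text
pics
{'time': 0.0, 'joint_positions': array([ 1.14296738e+00,  3.14239569e-01, -4.80851385e-02,  1.21022155e+00,
       -1.03048294e-05,  1.57079456e+00]), 'qd': array([ 0.00024413,  0.00014186, -0.00087296, -0.00157813,  0.00238712,
        0.00098227]), 'effort': array([ 7.05069378e-04, -5.39590538e+01,  3.39749086e+01,  1.92182092e-02,
       -4.22950541e-05, -2.27465620e-06]), 'tcp_pos': array([0.2487047 , 0.54540204, 0.24442379]), 'ee_rot': array([-6.66838857e-01, -3.06963392e+00,  2.68925824e-03]), 'force': array([-0.84655488, -0.43839914,  1.26219238]), 'wrist_torque': array([-0.00030847, -0.05275267, -0.00546601]), 'width': 0.08538586382226711}
side 393.8558454836892 393.8558454836892 280.3741811673033 208.08341282299972 [[0.9922042611098517, -0.12433213119795619, -0.00849855206651004], [-0.09758001998883822, -0.732675813681109, -0.673546057627615], [0.07751673325438128, 0.6691245573123875, -0.7390963961940759]] [-0.5262157615735144, 0.11742368190148442, 1.2350887345005828] 1
outlet [([292.3, 231.9], 0.91), ([223.0, 195.0], 0.73)]
barrel [([286.5, 192.9], 0.71)]
rail_mid [([2
[... 220 characters left out ...]
.6], 0.53)]
chute []
tone_bar [([262.3, 337.4], 0.64)]
top 389.6900155347341 389.6900155347341 275.10890170156006 211.98870266377637 [[-0.023915508040268815, -0.9996824424111579, -0.007941209607993275], [-0.9849239315201315, 0.024922273094520535, -0.17118332109971895], [0.17132687353157175, 0.003727551296009937, -0.985207190273819]] [-0.04980809227042514, 0.5575594218367906, 1.090965587388774] 2
outlet [([273.2, 211.2], 0.89)]
barrel [([227.0, 207.7], 0.6)]
rail_mid [([241.0, 218.7], 0.6)]
handle_tip [([205.4, 201.0], 0.51)]
slide_dome [([149.2, 245.7], 0.81)]
slide_open [([150.9, 270.3], 0.79)]
slide [([147.3, 258.5], 0.68)]
chute [([276.3, 218.4], 0.93), ([374.2, 176.2], 0.42)]
tone_bar []
```

Run:
```python
import cv2
for c in ['side1','top1']:
    i=cv2.imread(f'pics/{c}.png'); 
    cv2.imwrite(f'pics/{c}z.png',cv2.resize(i[90:360,100:460] ,None,fx=2.2,fy=2.2,interpolation=cv2.INTER_CUBIC))
```

```text
(no output)
```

View pics/side1z.png

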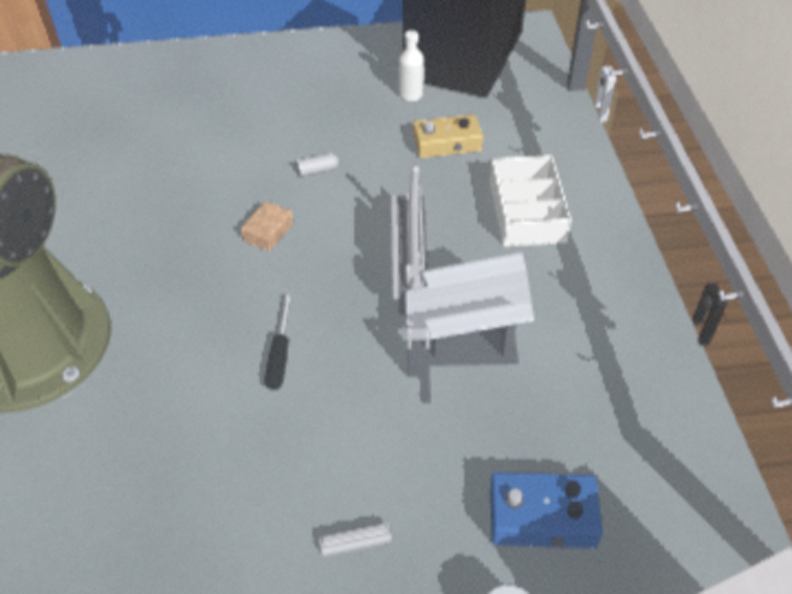

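View pics/top1z.png

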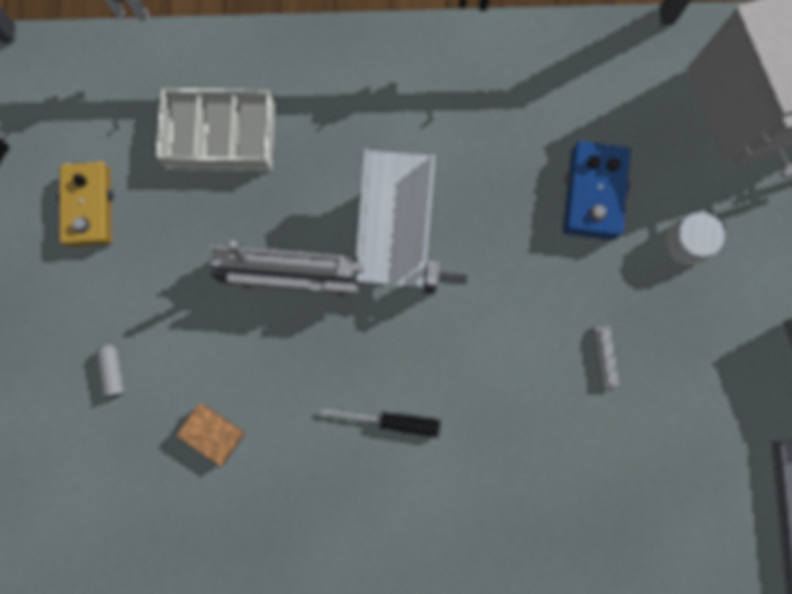

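View pics/top1.png

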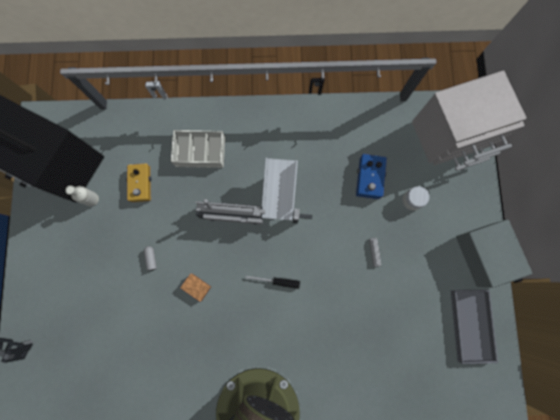

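```bash
cat >> look.py <<'E'
def proj(p,X):
    X=np.atleast_2d(X); c=X@np.array(p['R']).T+np.array(p['t'])
    if p.get('fish'):
        r=np.hypot(c[:,0],c[:,1]); th=np.arctan2(r,c[:,2]); k=th/np.maximum(r,1e-9)
        return np.c_[p['fx']*c[:,0]*k+p['cx'],p['fy']*c[:,1]*k+p['cy']]
    return np.c_[p['fx']*c[:,0]/c[:,2]+p['cx'],p['fy']*c[:,1]/c[:,2]+p['cy']]
def ray(p,uv):
    R=np.array(p['R']);t=np.array(p['t'])
    a,b=(uv[0]-p['cx'])/p['fx'],(uv[1]-p['cy'])/p['fy']
    if p.get('fish'):
        r=np.hypot(a,b); d=np.array([a*np.sin(r)/max(r,1e-9),b*np.sin(r)/max(r,1e-9),np.cos(r)])
    else: d=np.array([a,b,1.])
    return -R.T@t, R.T@d
def onz(p,uv,z):
    o,d=ray(p,uv); return o+d*(z-o[2])/d[2]
E
python3 - <<'E'
from look import *
from scipy.optimize import least_squares
T=shot('top');S=shot('side')
pts={'outlet':(0,0,.062),'barrel':(0,.142,.075),'rail_mid':(-.028,.1025,.087)}
obs=[]
for p in (T,S):
    for n,X in pts.items():
        r=finder.tip_of(p,n)
        if r: obs.append((p,n,np.array(X),np.array(r[0]['location'])))
def w(q,X): c,s=np.cos(q[2]),np.sin(q[2]); return np.array([q[0]+c*X[0]-s*X[1],q[1]+s*X[0]+c*X[1],X[2]])
def f(q): return np.concatenate([(proj(p,w(q,X))[0]-o) for p,n,X,o in obs])
r=least_squares(f,[.55,0,0],loss='soft_l1'); print(r.x, np.round(f(r.x),1).reshape(-1,2).tolist())
q=r.x
ho=[(p,np.array(finder.tip_of(p,'handle_tip')[0]['location'])) for p in (T,S)]
print(ho)
def g(v): 
    X=np.array([-.082*np.sin(v[1]),.2-v[0],.075+.082*np.cos(v[1])]); return np.concatenate([proj(p,w(q,X))[0]-o for p,o in ho])
h=least_squares(g,[.01,0]); print('handle',h.x,g(h.x))
for n in ['slide_dome','slide_open','slide']:
    for p,c in((T,'t'),(S,'s')):
        for a in finder.tip_of(p,n)[:2]: print(c,n,round(a['conf'],2),onz(p,a['location'],.014).round(4))
for c,p in(('t',T),('s',S)):
    i=cv2.resize(np.ascontiguousarray(p['img'][:,:,::-1]),None,fx=4,fy=4,interpolation=cv2.INTER_CUBIC)
    for X in [(0,0,.062),(0,.142,.075),(-.028,.1025,.087),(.15,.04,.102),(.15,-.04,.102),(0,.047,.061),(0,.237,.061),(-.024,.047,.061),(-.024,.237,.061),(-.014,.04,.058),(-.014,-.04,.058),(0,-.061,.088)]:
        u=proj(p,w(q,np.array(X)))[0]; cv2.circle(i,tuple(int(v*4+2) for v in u),3,(0,0,255),-1)
    a,b=(180,140) if c=='t' else (250,130)
    cv2.imwrite(f'pics/ov_{c}.png',i[b*4:b*4+520,a*4:a*4+560])
E
```

```text
[ 0.55016892 -0.06508676 -0.08432331] [[-0.0, -1.0], [-2.0, -1.2], [0.0, 1.4], [-0.3, 1.1], [0.9, 0.2], [-2.2, 0.4]]
[({'img': array([[[128, 125, 115],
        [127, 125, 115],
        [128, 124, 115],
        ...,
        [ 71,  71,  71],
        [ 70,  69,  70],
        [ 72,  70,  70]],

       [[128, 124, 115],
        [128, 126, 116],
        [128, 124, 115],
        ...,
        [ 71,  71,  71],
        [ 72,  71,  72],
        [ 70,  69,  69]],

       [[129, 125, 116],
        [128, 124, 116],
        [127, 124, 115],
        ...,
        [ 71,  70,  70],
        [ 73,  70,  72],
        [ 71,  70,  71]],

       ...,

       [[105, 114, 115],
        [105, 115, 115],
        [105, 114, 116],
        ...,
        [ 61,  52,  37],
        [ 60,  51,  35],
        [ 60,  52,  37]],

       [[106, 115, 116],
        [106, 115, 117],
        [105, 114, 116],
        ...,
        [ 62,  53,  36],
        [ 62,  52,  37],
        [ 61,  52,  37]],

       [[105, 114, 116],
        [105, 115, 116],
        [106, 115, 116],
        ...,
        [ 65,  53,  38],
        [ 61,  52,  37
[... 1536 characters left out ...]
08.08341282299972, 'R': array([[ 0.99220426, -0.12433213, -0.00849855],
       [-0.09758002, -0.73267581, -0.67354606],
       [ 0.07751673,  0.66912456, -0.7390964 ]]), 't': array([-0.52621576,  0.11742368,  1.23508873]), 'shot': 4}, array([288.9, 241.5]))]
handle [0.10526517 0.00242069] [ 33.9202355    3.44499602  -1.06010703 -54.82867163]
t slide_dome 0.73 [0.4312 0.3196 0.014 ]
t slide_dome 0.71 [0.4618 0.3143 0.014 ]
s slide_dome 0.65 [0.4709 0.3135 0.014 ]
s slide_dome 0.17 [0.4279 0.3199 0.014 ]
t slide_open 0.48 [0.3927 0.3127 0.014 ]
s slide_open 0.53 [0.4009 0.2937 0.014 ]
t slide 0.68 [ 0.3562 -0.0432  0.014 ]
t slide 0.48 [0.4275 0.312  0.014 ]
s slide 0.64 [0.4387 0.3195 0.014 ]
```

View pics/ov_t.png

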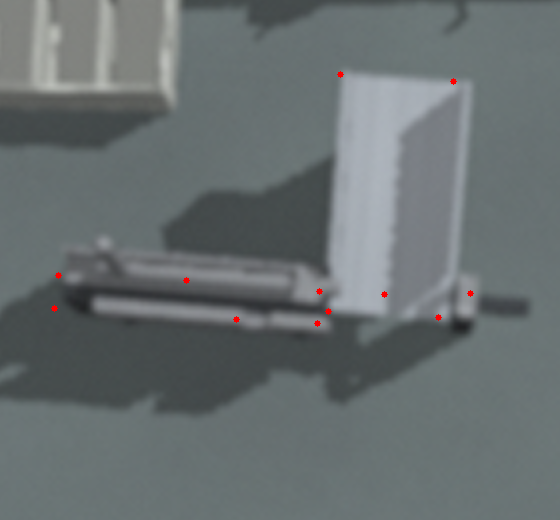

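View pics/ov_s.png

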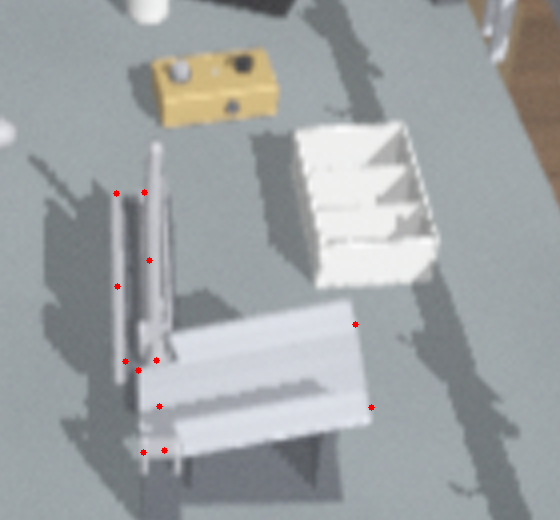

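```bash
cat > fit.py <<'E'
from look import *
from scipy.optimize import least_squares
def w(q,X): c,s=np.cos(q[2]),np.sin(q[2]); return np.array([q[0]+c*X[0]-s*X[1],q[1]+s*X[0]+c*X[1],X[2]])
def wire(q,n,t=.003,hs=None):
    L=[]
    def box(x0,x1,y0,y1,z):
        P=[(x0,y0,z),(x1,y0,z),(x1,y1,z),(x0,y1,z)]
        for i in range(4): L.append((P[i],P[(i+1)%4]))
    box(-.032,-.024,n-.05,n+.115,.087); box(-.032,-.024,n-.01,n+.01,.087)
    box(-.015,.015,-.061,-.046,.088); box(.008,.013,.047,.237,.084)
    f=lambda x:.062+.268*x
    for y in(.04,-.04):
        L.append(((-.014,y,f(-.014)),(.15,y,f(.15)))); L.append(((.018,y,f(.018)+.033),(.15,y,f(.15)+.033)))
    L.append(((.15,.04,f(.15)),(.15,-.04,f(.15))));L.append(((-.014,.04,f(-.014)),(-.014,-.04,f(-.014))))
    if hs: s,a=hs; L.append(((0,.2-s,.075),(-.082*np.sin(a),.2-s,.075+.082*np.cos(a))))
    return L
def draw(p,q,n,hs,name,rc,z=4):
    i=cv2.resize(np.ascontiguousarray(p['img'][:,:,::-1]),None,fx=z,fy=z,interpolation=cv2.INTER_CUBIC)
    for A,B in wire(q,n,hs=hs):
        a,b=[tuple(int(v*z+z/2) for v in proj(p,w(q,np.array(Z)))[0]) for Z in(A,B)]
        cv2.line(i,a,b,(0,0,255),1)
    x,y=rc; cv2.imwrite(f'pics/{name}.png',i[y*z:y*z+560,x*z:x*z+700])
E
python3 - <<'E'
from fit import *
T=shot('top');S=shot('side')
def zt(a,b): return np.array([180+(a-2)/4,140+(b-2)/4])
def zs(a,b): return np.array([250+(a-2)/4,130+(b-2)/4])
# v: x,y,yaw,n,s,a,t, dT(2), dS(2)
def feats(v):
    n,s,a,t=v[3:7]; f=lambda x:.062+.268*x
    return [(T,(-.028,n-.05,.087),zt(329,324)),(T,(-.028,n+.115,.087),zt(92,304)),(T,(-.028,n,.087),zt(259,321)),
     (T,(.15,.04+t,f(.15)+.033),zt(342,72)),(T,(.15,-.04-t,f(.15)+.033),zt(472,82)),
     (T,(0,-.0535,.088),zt(468,296)),(T,(-.082*np.sin(a),.2-s,.075+.082*np.cos(a)),zt(103,242)),
     (S,(-.028,n-.05,.087),zs(121,383)),(S,(-.028,n+.115,.087),zs(117,193)),
     (S,(.15,.04+t,f(.15)+.033),zs(350,301)),(S,(.15,-.04-t,f(.15)+.033),zs(370,423)),
     (S,(-.082*np.sin(a),.2-s,.075+.082*np.cos(a)),zs(156,145))]
def f(v):
    r=[]
    for p,X,o in feats(v):
        d=v[7:9] if p is T else v[9:11]
        r.append(proj(p,w(v,np.array(X)))[0]+d-o)
    return np.concatenate(r+[v[7:]*.7, [(v[6]-.003)*500]])
r=least_squares(f,[.55,-.065,-.08,.1,.01,0,.003,0,0,0,0],loss='soft_l1')
print(r.x.round(4)); print(f(r.x)[:24].reshape(-1,2).round(1).tolist())
q=r.x
draw(T,q,q[3],q[4:6],'w_t',(180,140));draw(S,q,q[3],q[4:6],'w_s',(250,130))
E
```

```text
[ 0.5455 -0.0699 -0.1214  0.0903  0.0078 -0.0566  0.0051 -0.5899 -0.2547
 -0.1376  0.3853]
[[-0.2, 1.0], [0.8, 0.4], [-0.4, 0.0], [0.7, -2.2], [0.7, -1.7], [-0.8, 1.3], [-0.4, 0.1], [-1.2, -7.8], [-0.2, 2.1], [1.8, 0.3], [0.1, -6.6], [0.1, 0.8]]Traceback (most recent call last):
  File "<stdin>", line 23, in <module>
  File "fit.py", line 19, in draw
    for A,B in wire(q,n,hs=hs):
               ~~~~^^^^^^^^^^^
  File "fit.py", line 15, in wire
    if hs: s,a=hs; L.append(((0,.2-s,.075),(-.082*np.sin(a),.2-s,.075+.082*np.cos(a))))
       ^^
ValueError: The truth value of an array with more than one element is ambiguous. Use a.any() or a.all()
```

```bash
sed -i 's/if hs:/if hs is not None:/' fit.py
cat > f2.py <<'E'
from fit import *
T=shot('top');S=shot('side')
def zt(a,b): return np.array([180+(a-2)/4,140+(b-2)/4])
def zs(a,b): return np.array([250+(a-2)/4,130+(b-2)/4])
def feats(v):
    n,s,a,t=v[3:7]; f=lambda x:.062+.268*x
    return [(T,(-.028,n-.05,.087),zt(329,324)),(T,(-.028,n+.115,.087),zt(92,304)),(T,(-.028,n,.087),zt(259,321)),
     (T,(.15,.04+t,f(.15)+.033),zt(342,72)),(T,(.15,-.04-t,f(.15)+.033),zt(472,82)),
     (T,(0,-.0535,.088),zt(468,296)),(T,(-.082*np.sin(a),.2-s,.075+.082*np.cos(a)),zt(103,242)),
     (S,(-.028,n+.115,.087),zs(117,193)),
     (S,(.15,.04+t,f(.15)+.033),zs(350,301)),
     (S,(-.082*np.sin(a),.2-s,.075+.082*np.cos(a)),zs(156,145))]
def f(v):
    r=[]
    for p,X,o in feats(v):
        d=v[7:9] if p is T else v[9:11]
        r.append(proj(p,w(v,np.array(X)))[0]+d-o)
    return np.concatenate(r+[v[7:]*.7, [(v[6]-.003)*500]])
r=least_squares(f,[.55,-.065,-.08,.1,.01,0,.003,0,0,0,0],loss='soft_l1')
print(r.x.round(4)); print(f(r.x)[:20].reshape(-1,2).round(1).tolist())
q=r.x
draw(T,q,q[3],q[4:6],'w_t',(180,140));draw(S,q,q[3],q[4:6],'w_s',(250,130))
E
python3 f2.py
```

```text
[ 0.5444 -0.067  -0.1259  0.0905  0.0094 -0.0623  0.0035  0.274  -0.4151
 -0.3064 -0.2649]
[[-0.5, 1.1], [0.6, 0.3], [-0.7, 0.1], [1.4, -1.9], [0.2, -1.4], [-1.0, 1.6], [0.0, -0.1], [-0.6, 0.8], [1.1, -0.5], [-0.1, -0.1]]
```

View pics/w_t.png

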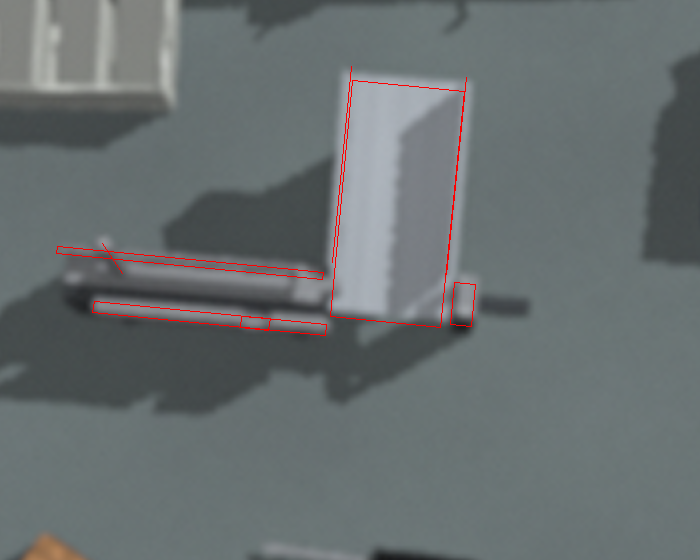

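View pics/w_s.png

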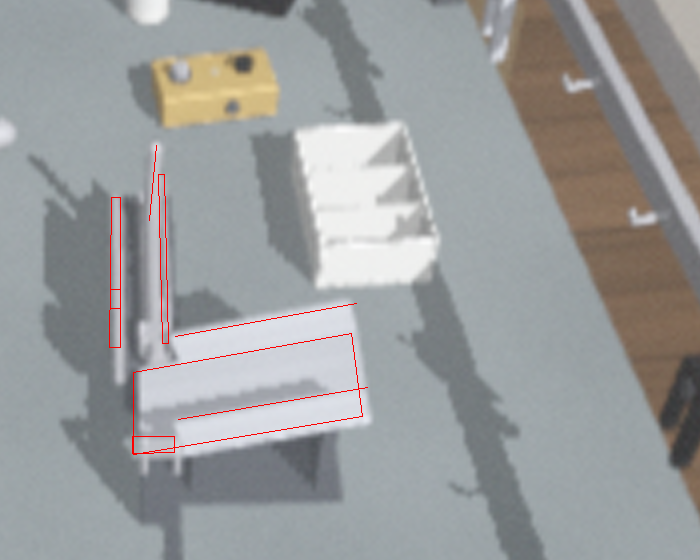

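```bash
cat > plan.py <<'E'
from scipy.spatial.transform import Rotation as Ro
from look import *
def plan(goal,theta=None,jaw=1,stp=.048):
    s=env.get_state(); p=np.array(s['tcp_pos']); R=Ro.from_rotvec(s['ee_rot']).as_matrix()
    th=np.arctan2(R[1,1],R[0,1]); d=np.array(goal)-p
    dy=0 if theta is None else -(theta-th)  # yaw about tool z (down)
    n=max(1,int(np.ceil(max(np.abs(R.T@d).max()/stp,abs(dy)/.145, np.linalg.norm(d)/.05))))
    print('pos',p.round(4),'theta',round(np.degrees(th),1),'n',n,'dyaw',round(dy,3),'F',np.round(s['force'],1),'w',round(s['width'],4),'t',round(s['time'],2))
    rows=[];a=0
    for i in range(n):
        Ri=R@Ro.from_euler('z',a).as_matrix()
        rows.append([jaw]+(Ri.T@d/n).round(4).tolist()+[round(dy/n,3)]); a+=dy/n
    for i in range(0,n,5): print([rows[i:i+5]])
E
python3 -c "
from plan import *
plan([.48,.08,.33],np.radians(85.1))"
```

```text
pos [0.2489 0.5459 0.2453] theta 65.5 n 11 dyaw -0.342 F [ 0.3  0.7 -0.3] w 0.0854 t 2.0
[[[1, -0.0367, -0.0298, -0.0077, np.float64(-0.031)], [1, -0.0357, -0.0309, -0.0077, np.float64(-0.031)], [1, -0.0348, -0.032, -0.0077, np.float64(-0.031)], [1, -0.0337, -0.0331, -0.0077, np.float64(-0.031)], [1, -0.0327, -0.0341, -0.0077, np.float64(-0.031)]]]
[[[1, -0.0316, -0.0351, -0.0077, np.float64(-0.031)], [1, -0.0305, -0.0361, -0.0077, np.float64(-0.031)], [1, -0.0294, -0.037, -0.0077, np.float64(-0.031)], [1, -0.0282, -0.0379, -0.0077, np.float64(-0.031)], [1, -0.027, -0.0388, -0.0077, np.float64(-0.031)]]]
[[[1, -0.0258, -0.0396, -0.0077, np.float64(-0.031)]]]
```

arm_command --motion '[[[1,-0.037,-0.03,-0.008,-0.03],[1,-0.036,-0.031,-0.008,-0.03],[1,-0.035,-0.032,-0.008,-0.03],[1,-0.034,-0.033,-0.008,-0.03],[1,-0.033,-0.034,-0.008,-0.03]]]'

```text
time: 2.5
tcp_pos: [0.3552, 0.3319, 0.2858]
ee_rot: [0.432, 3.111, 0.001]
force: [1.2, 0.2, 0.4]
width: 0.0854
```

arm_command --motion '[[[1,-0.032,-0.035,-0.008,-0.03],[1,-0.03,-0.036,-0.008,-0.03],[1,-0.029,-0.037,-0.008,-0.03],[1,-0.028,-0.038,-0.008,-0.03],[1,-0.027,-0.039,-0.008,-0.04]]]'

```text
time: 3.0
tcp_pos: [0.4579, 0.1193, 0.3259]
ee_rot: [0.182, 3.136, 0.001]
force: [0.3, 0.4, 0.3]
width: 0.0853
```

arm_command --motion '[[[1,-0.026,-0.04,-0.008,-0.03],[1,0,0,0,0]]]'

```text
time: 3.2
tcp_pos: [0.481, 0.0738, 0.3343]
ee_rot: [0.148, 3.135, -0.002]
force: [-0.1, 1.2, -0.4]
width: 0.0858
```

Run:
```python
from plan import *
s=env.get_state();print(s['tcp_pos'],s['joint_positions'],s['time'])
p=shot('wrist','wr1');print(p['fx'],p['cx'],p['cy'],p.keys())
o,d=ray({**p,'fish':1},(p['cx'],p['cy']));print(o,d)
```

```text
[0.48095252 0.07382849 0.3343098 ] [ 0.15359264  0.0742408  -0.13982736  1.35424153 -0.00196056  0.24787527] 3.2
325.19226210127806 280.25239078324597 214.0297263462472 dict_keys(['img', 'fx', 'fy', 'cx', 'cy', 'R', 't', 'shot'])
[0.41540671 0.07989635 0.4628188 ] [ 0.25924377 -0.02642631 -0.96545032]
```

View pics/wr1.png

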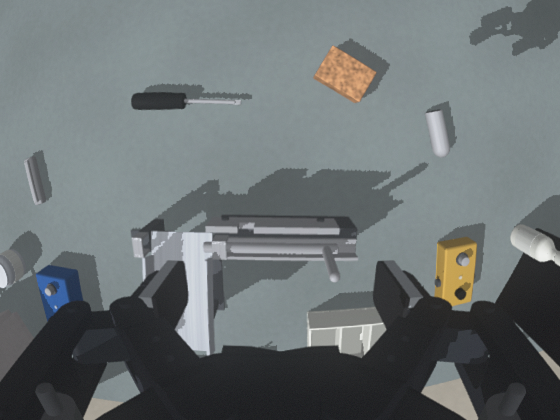

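Run:
```python
import cv2
i=cv2.imread('pics/wr1.png')
cv2.imwrite('pics/wr1z.png',cv2.resize(i[200:360,120:370],None,fx=3.2,fy=3.2,interpolation=cv2.INTER_CUBIC))
cv2.imwrite('pics/wr1s.png',cv2.resize(i[95:170,400:475],None,fx=8,fy=8,interpolation=cv2.INTER_CUBIC))
```

```text
(no output)
```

View pics/wr1z.png

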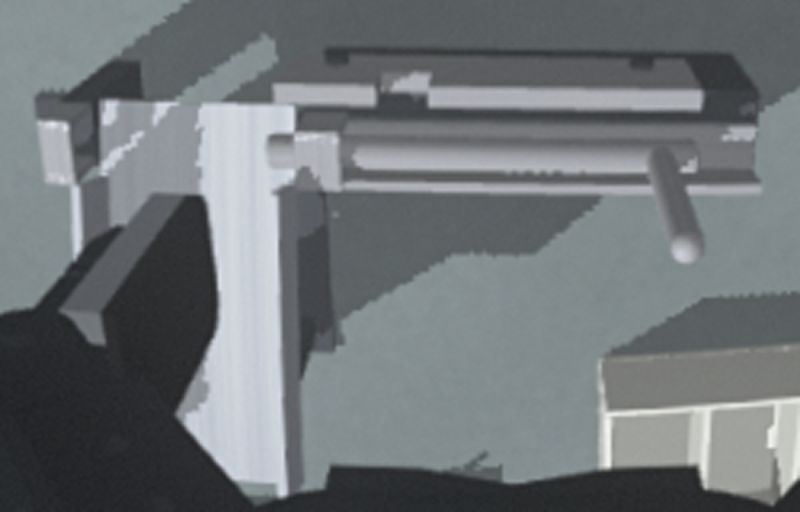

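View pics/wr1s.png

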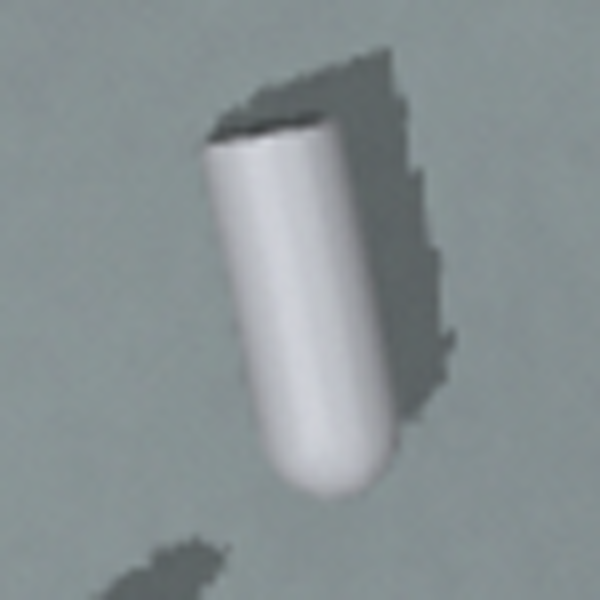

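```bash
cat > f3.py <<'E'
from fit import *
P=shot('wrist'); P['fish']=1
def z(a,b): return np.array([120+(a-1.1)/3.2,200+(b-1.1)/3.2])
def feats(v):
    n,s,a=v[3:6]
    return [((-.028,n-.05,.087),z(274,95)),((-.028,n+.115,.087),z(702,98)),((-.024,n-.01,.087),z(377,107)),((-.024,n+.01,.087),z(430,108)),
     ((-.014,.04,.0582),z(295,103)),((-.014,-.04,.0582),z(101,100)),
     ((.0105,.237,.084),z(760,186)),((0,-.0535,.088),z(57,153)),((-.0,.042-s,.075),z(268,152)),
     ((-.08*np.sin(a),.2-s,.075+.08*np.cos(a)),z(686,248)),((-.007*np.sin(a),.2-s,.082),z(660,153))]
def f(v):
    return np.concatenate([proj(P,w(v,np.array(X)))[0]+v[6:8]-o for X,o in feats(v)]+[v[6:]*.5])
r=least_squares(f,[.55,-.065,-.08,.1,.01,0,0,0],loss='soft_l1')
print(r.x.round(4)); print(f(r.x)[:22].reshape(-1,2).round(1).tolist())
q=r.x
draw(P,q,q[3],q[4:6],'w_w',(140,200),5)
for a,b in((330,497),(272,132),(300,320)): print('slide',onz(P,(400+a/8-.5,95+b/8-.5),.014).round(4))
E
python3 f3.py
```

```text
[ 0.5504 -0.0687 -0.1023  0.0939  0.0059 -0.0277  0.3293 -1.7233]
[[0.1, -0.3], [0.3, -0.1], [-0.1, -0.5], [-0.4, -0.6], [-3.9, 0.5], [1.4, 0.3], [1.1, 0.1], [-0.8, 0.5], [-0.4, -0.6], [0.5, -0.0], [-0.1, 2.6]]
slide [0.468  0.3178 0.014 ]
slide [0.3996 0.3084 0.014 ]
slide [0.4346 0.3124 0.014 ]
```

View pics/w_w.png

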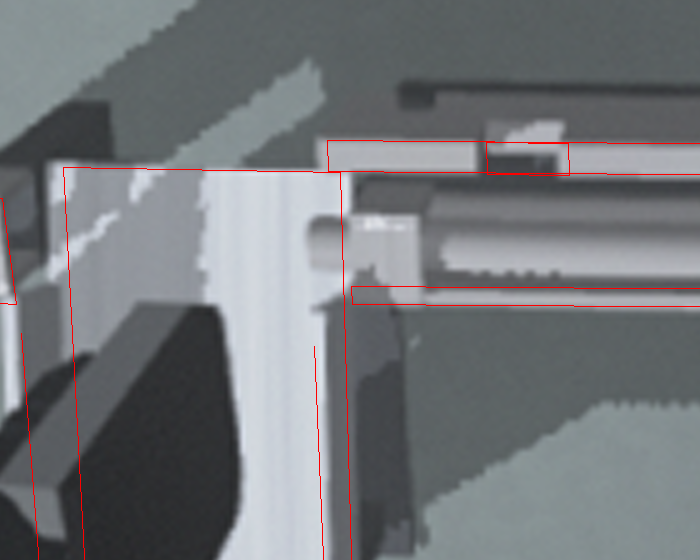

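```bash
python3 -c "
from plan import *
plan([.571,.124,.20],np.radians(84.5))"
```

```text
pos [0.4788 0.0775 0.3333] theta 84.8 n 4 dyaw 0.005 F [-0.3 -0.1 -0.1] w 0.0858 t 3.3
[[[1, -0.0219, 0.0137, 0.0333, np.float64(0.001)], [1, -0.0219, 0.0137, 0.0333, np.float64(0.001)], [1, -0.0219, 0.0137, 0.0333, np.float64(0.001)], [1, -0.0218, 0.0137, 0.0333, np.float64(0.001)]]]
```

arm_command --motion '[[[1,-0.022,0.014,0.033,0],[1,-0.022,0.014,0.033,0],[1,-0.022,0.014,0.033,0],[1,-0.022,0.014,0.033,0],[1,0,0,0,0]]]'

```text
time: 3.8
tcp_pos: [0.5694, 0.1289, 0.1955]
ee_rot: [-0.132, -3.131, 0.002]
force: [-1.0, -0.7, -0.3]
width: 0.0856
```

Run:
```python
from plan import *
plan([.571,.124,.132])
p=shot('wrist','wr2');p['fish']=1
```

```text
pos [0.5694 0.1289 0.1955] theta 85.2 n 2 dyaw 0 F [-1.  -0.7 -0.3] w 0.0856 t 3.8
[[[1, -0.0013, -0.0023, 0.0318, 0.0], [1, -0.0013, -0.0023, 0.0318, 0.0]]]
```

View pics/wr2.png

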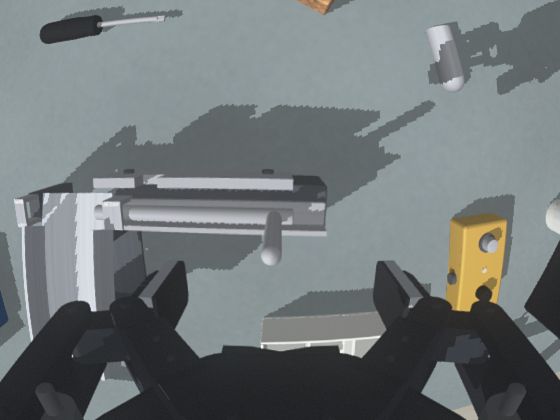

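Run:
```python
from fit import *
p=shot('wrist');p['fish']=1
q=[.5504,-.0687,-.102]
for X in [(0.002,.194,.157),(-.028,.0939,.087)]: print(w(q,np.array(X)).round(4),proj(p,w(q,np.array(X))))
s=env.get_state();print(s['tcp_pos'],proj(p,s['tcp_pos']))
for a in finder.tip_of(p,'handle_tip')[:1]: print(a, onz(p,a['location'],.157))
i=cv2.resize(p['img'][150:280,80:340,::-1],None,fx=3,fy=3,interpolation=cv2.INTER_CUBIC);cv2.imwrite('pics/wr2z.png',i)
```

```text
[0.5721 0.1241 0.157 ] [[274.12225409 254.91221023]]
[0.5321 0.0276 0.087 ] [[149.81703119 181.94037694]]
[0.56957511 0.12786299 0.20011743] [[280.28057686 285.34614342]]
{'location': [270.9, 258.7], 'conf': 0.96} [0.57429438 0.12206146 0.157     ]
```

View pics/wr2z.png

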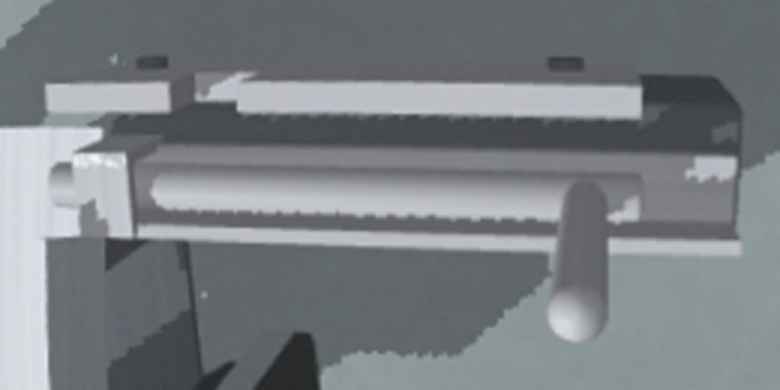

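arm_command --motion '[[[1,-0.002,-0.003,0.034,0],[1,-0.001,-0.002,0.034,0],[0.5,0,0,0,0],[0,0,0,0,0],[0,0,0,0,0]]]'

```text
time: 4.45
tcp_pos: [0.575, 0.1216, 0.1362]
ee_rot: [0.137, 3.135, 0.002]
force: [-0.5, -0.1, 0.9]
width: 0.0441
```

arm_command --motion '[[[0,0,0,0,0],[0,0,0,0,0],[0,0,0,0,0]]]'

```text
time: 4.75
tcp_pos: [0.5747, 0.1215, 0.135]
ee_rot: [0.138, 3.136, 0.002]
force: [-0.8, 0.2, 6.5]
width: 0.0101
```

arm_command --motion '[[[0,0,-0.02,0,0],[0,0,-0.02,0,0],[0,0,-0.02,0,0],[0,0,-0.02,0,0],[0,0,-0.01,0,0]]]'

```text
time: 5.25
tcp_pos: [0.5657, 0.0311, 0.1349]
ee_rot: [0.139, 3.138, 0.003]
force: [-4.4, 2.4, 9.5]
width: 0.0102
```

Run:
```python
from fit import *
p=shot('wrist','wr3');p['fish']=1
s=env.get_state();print(s['tcp_pos'],s['force'],s['width'])
i=cv2.resize(p['img'][150:300,130:400,::-1],None,fx=2.9,fy=2.9,interpolation=cv2.INTER_CUBIC);cv2.imwrite('pics/wr3z.png',i)
```

```text
[0.56549842 0.02982893 0.13492059] [-4.23423284 -1.95507254  9.05837697] 0.010067364961970965
```

View pics/wr3z.png

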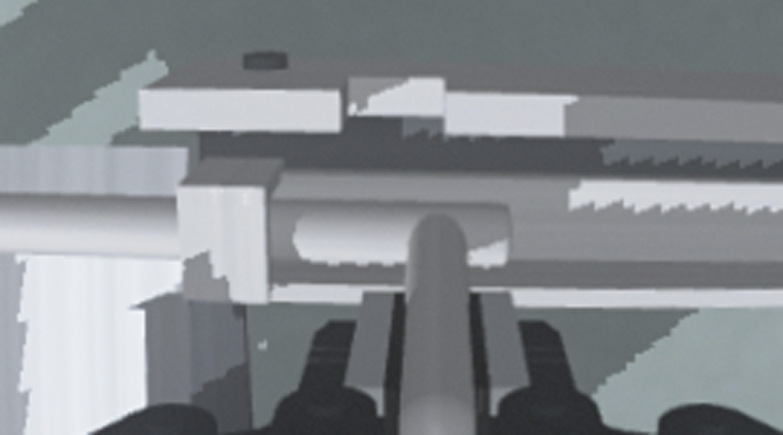

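arm_command --motion '[[[0,0,-0.005,0,0],[0,0,-0.004,0,0],[0,0.0104,0,0.0008,0],[0,0.01,0,0.0025,0],[0,0.0096,0,0.004,0]]]'

```text
time: 5.8
tcp_pos: [0.5406, 0.025, 0.1305]
ee_rot: [0.138, 3.127, -0.0]
force: [0.9, -2.8, 17.2]
width: 0.0098
```

arm_command --motion '[[[0,0.0088,0,0.0056,0],[0,0.0078,0,0.0068,0],[0,0.0066,0,0.008,0],[0,0,0,0,0]]]'

```text
time: 6.2
tcp_pos: [0.5135, 0.0275, 0.1072]
ee_rot: [0.138, 3.134, 0.001]
force: [0.5, 1.5, 5.5]
width: 0.0106
```

Run:
```python
from fit import *
p=shot('wrist','wr4');p['fish']=1
s=env.get_state();print(s['tcp_pos'],s['force'],s['width'])
i=cv2.resize(p['img'][150:300,130:400,::-1],None,fx=2.9,fy=2.9,interpolation=cv2.INTER_CUBIC);cv2.imwrite('pics/wr4z.png',i)
```

```text
[0.51354559 0.02748071 0.10729992] [0.14183112 0.86544484 5.01283053] 0.010204274941865642
```

View pics/wr4z.png

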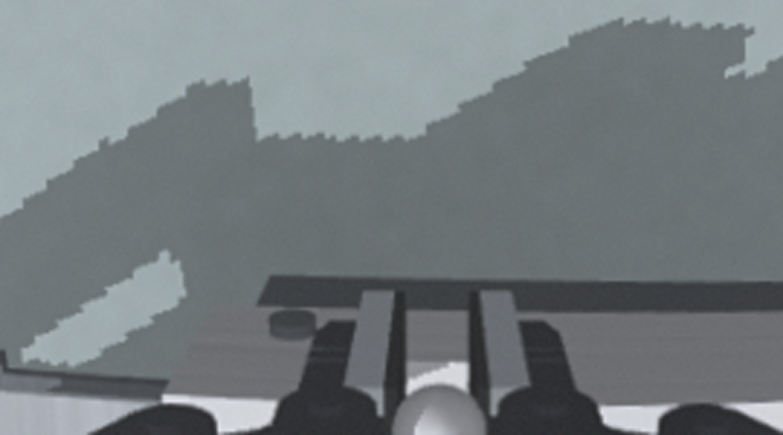

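arm_command --motion '[[[0,0.0053,-0.001,0.009,0],[0,0.0038,0,0.0097,0]]]'

```text
time: 6.45
tcp_pos: [0.5054, 0.0274, 0.0893]
ee_rot: [0.138, 3.133, 0.002]
force: [9.7, -2.5, 0.3]
width: 0.0105
```

arm_command --motion '[[[0,0.0021,0,0.0101,0],[0,0.0006,0,0.0085,0],[0,0,0,0.003,0],[0,0,0,0,0]]]'

```text
time: 6.85
tcp_pos: [0.5031, 0.0274, 0.0668]
ee_rot: [0.139, 3.133, 0.001]
force: [5.7, 0.3, 2.2]
width: 0.0108
```

arm_command --motion '[[[0.4,0,0,0,0],[0.4,0,0,0,0],[0.5,0,0,0,0],[0.6,0.01,0,-0.02,0],[1,0,0,-0.04,0]]]'

```text
time: 7.35
tcp_pos: [0.4856, 0.0279, 0.1227]
ee_rot: [-0.137, -3.13, 0.001]
force: [0.0, -0.5, 0.0]
width: 0.0641
```

arm_command --motion '[[[1,0,0.01,-0.05,0],[1,0,0.01,-0.05,0],[1,0,0.01,-0.04,0],[1,0,0,0,0]]]'

```text
time: 7.75
tcp_pos: [0.4956, 0.0588, 0.2692]
ee_rot: [0.135, 3.13, 0.003]
force: [-0.7, 0.2, -0.7]
width: 0.0857
```

Run:
```python
from fit import *
p=shot('wrist','wr5');p['fish']=1
s=env.get_state();print(s['tcp_pos'],s['force'],s['width'],s['time'])
```

```text
[0.49428267 0.05825975 0.2661835 ] [-0.10104648 -0.0335524   0.20946537] 0.08545268328660131 7.8
```

View pics/wr5.png

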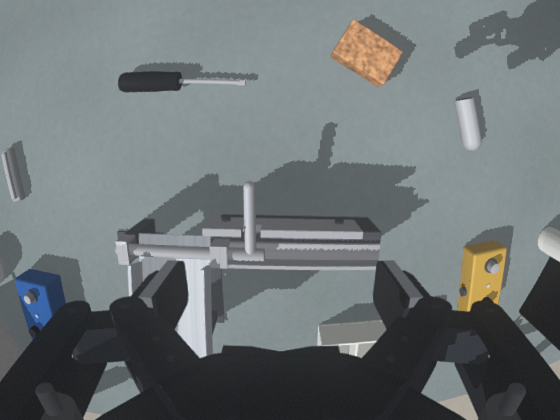

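Run:
```python
from fit import *
from plan import plan
p=shot('wrist');p['fish']=1
for n in ['slide','slide_dome','slide_open']:
    for a in finder.tip_of(p,n)[:1]: print(n,round(a['conf'],2),a['location'],onz(p,a['location'],.014).round(4))
i=cv2.resize(p['img'][85:165,440:500,::-1],None,fx=7,fy=7,interpolation=cv2.INTER_CUBIC);cv2.imwrite('pics/wr6s.png',i)
q=[.5495,-.068,-.097]
for a in (1.57,1.03): print(a,proj(p,w(q,np.array((-.082*np.sin(a),.094,.075+.082*np.cos(a))))))
for a in finder.tip_of(p,'handle_tip')[:1]: print(a)
plan([.434,.313,.20],np.radians(97.8))
```

```text
slide 0.72 [470.6, 130.7] [0.4411 0.312  0.014 ]
slide_dome 0.77 [477.1, 152.4] [0.47   0.3225 0.014 ]
slide_open 0.64 [465.2, 101.8] [0.4032 0.3052 0.014 ]
1.57 [[254.25090927 179.2054482 ]]
1.03 [[250.63767333 199.99777642]]
{'location': [246.4, 185.8], 'conf': 0.74}
pos [0.4916 0.0573 0.2616] theta 85.0 n 6 dyaw -0.224 F [ 0.2 -0.   0.5] w 0.0851 t 8.05
[[[1, 0.0133, 0.0416, 0.0103, np.float64(-0.037)], [1, 0.0117, 0.0421, 0.0103, np.float64(-0.037)], [1, 0.0101, 0.0425, 0.0103, np.float64(-0.037)], [1, 0.0085, 0.0428, 0.0103, np.float64(-0.037)], [1, 0.0069, 0.0431, 0.0103, np.float64(-0.037)]]]
[[[1, 0.0053, 0.0434, 0.0103, np.float64(-0.037)]]]
```

View pics/wr6s.png

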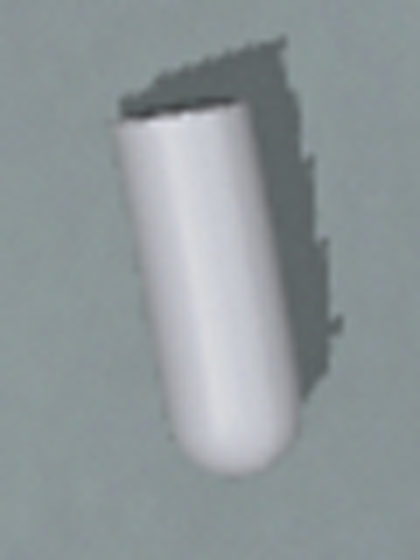

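arm_command --motion '[[[1,0.013,0.042,0.01,-0.037],[1,0.012,0.042,0.01,-0.037],[1,0.01,0.043,0.01,-0.037],[1,0.009,0.043,0.01,-0.037],[1,0.007,0.043,0.01,-0.037]]]'

```text
time: 8.55
tcp_pos: [0.4434, 0.2725, 0.2117]
ee_rot: [0.154, -3.136, 0.002]
force: [1.2, 0.4, -0.8]
width: 0.0855
```

arm_command --motion '[[[1,0.005,0.043,0.01,-0.037],[1,0,0,0,0],[1,0,0,0,0]]]'

```text
time: 8.85
tcp_pos: [0.4344, 0.3137, 0.2017]
ee_rot: [0.213, -3.132, 0.003]
force: [0.3, -1.9, 0.1]
width: 0.0857
```

Run:
```python
from fit import *
from plan import plan
p=shot('wrist','wr7');p['fish']=1
for n in ['slide','slide_dome','slide_open']:
    for a in finder.tip_of(p,n)[:1]: print(n,round(a['conf'],2),a['location'],onz(p,a['location'],.014).round(4))
s=env.get_state(); print(proj(p,s['tcp_pos']))
plan([.436,.313,.02],np.radians(98.5))
```

```text
slide 0.77 [277.0, 200.6] [0.4394 0.3104 0.014 ]
slide_open 0.73 [273.6, 162.9] [0.4025 0.3021 0.014 ]
[[277.98336272 286.88251116]]
pos [0.436  0.3126 0.2034] theta 97.6 n 4 dyaw -0.016 F [-0.3 -0.2  0.2] w 0.0855 t 9.05
[[[1, -0.0, 0.0001, 0.0459, np.float64(-0.004)], [1, -0.0, 0.0001, 0.0459, np.float64(-0.004)], [1, -0.0, 0.0001, 0.0459, np.float64(-0.004)], [1, -0.0, 0.0001, 0.0459, np.float64(-0.004)]]]
```

View pics/wr7.png

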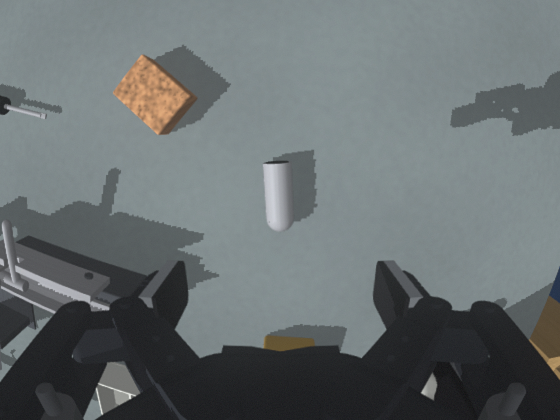

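Run:
```python
from fit import *
from plan import plan
p=shot('wrist');p['fish']=1
a=onz(p,(276,164),.02);b=onz(p,(279,232),.012);m=(a+b)/2
th=np.degrees(np.arctan2(b[1]-a[1],b[0]-a[0]));print(a,b,m,th)
plan([m[0],m[1],.08],np.radians(90+th))
```

```text
[0.40474547 0.30390016 0.02      ] [0.47493401 0.31597661 0.012     ] [0.43983974 0.30993838 0.016     ] 9.762569364064717
pos [0.436  0.3127 0.2035] theta 97.6 n 3 dyaw -0.038 F [-0.2 -0.7 -0.7] w 0.0854 t 9.1
[[[1, -0.0011, -0.0011, 0.0412, np.float64(-0.013)], [1, -0.0011, -0.0011, 0.0412, np.float64(-0.013)], [1, -0.0011, -0.0011, 0.0412, np.float64(-0.013)]]]
```

arm_command --motion '[[[1,-0.001,-0.001,0.045,-0.02],[1,-0.001,-0.001,0.045,-0.01],[1,0,0,0.045,0],[1,0,0,0.03,0],[1,0,0,0,0]]]'

```text
time: 9.6
tcp_pos: [0.4352, 0.309, 0.0347]
ee_rot: [0.254, -3.125, 0.006]
force: [-0.5, -0.7, 0.3]
width: 0.0854
```

Run:
```python
from fit import *
from plan import plan
p=shot('wrist','wr8')
plan([.438,.311,.02])
```

```text
pos [0.4367 0.3104 0.0372] theta 99.3 n 1 dyaw 0 F [-0.   0.5 -0.3] w 0.0855 t 9.65
[[[1, -0.0014, 0.0004, 0.0172, 0.0]]]
```

View pics/wr8.png

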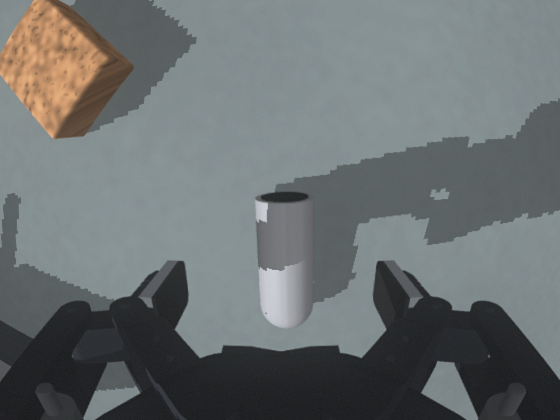

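Run:
```python
from fit import *
p=shot('wrist');p['fish']=1
a=onz(p,(284,192),.028);b=onz(p,(288,327),.014);m=(a+b)/2
print(a,b,m,np.degrees(np.arctan2(b[1]-a[1],b[0]-a[0])),np.linalg.norm((a-b)[:2]))
```

```text
[0.39843283 0.3054125  0.028     ] [0.47558491 0.3207055  0.014     ] [0.43700887 0.313059   0.021     ] 11.211774102584277 0.07865315485437657
```

arm_command --motion '[[[1,0,0.001,0.016,-0.02],[0.6,0,0,0,0],[0.2,0,0,0,0],[0,0,0,0,0],[0,0,0,0,0]]]'

```text
time: 10.2
tcp_pos: [0.4384, 0.3136, 0.0236]
ee_rot: [-0.288, 3.127, 0.001]
force: [-0.1, 1.5, 0.7]
width: 0.0285
```

arm_command --motion '[[[0,0,0,0,0],[0,0,0,0,0]]]'

```text
time: 10.4
tcp_pos: [0.4386, 0.3137, 0.0238]
ee_rot: [-0.289, 3.126, 0.001]
force: [-0.8, -0.3, 6.7]
width: 0.0256
```

arm_command --motion '[[[0,0,0,-0.02,0],[0,0,0,-0.04,0],[0,0,0,-0.05,0],[0,0,0,-0.05,0],[0,0,0,-0.04,0]]]'

```text
time: 10.9
tcp_pos: [0.4379, 0.3133, 0.2257]
ee_rot: [-0.289, 3.126, 0.002]
force: [0.9, 1.7, -0.7]
width: 0.0256
```

Run:
```python
from fit import *
from plan import plan
p=shot('wrist','wr9')
plan([.5855,-.0715,.23],np.radians(174.4),jaw=0,stp=.04)
```

```text
pos [0.4404 0.3151 0.2321] theta 100.6 n 11 dyaw -1.289 F [2.4 2.4 3.6] w 0.026 t 10.95
[[[0, -0.0065, -0.037, 0.0001, np.float64(-0.117)], [0, -0.0022, -0.0375, 0.0001, np.float64(-0.117)], [0, 0.0022, -0.0375, 0.0001, np.float64(-0.117)], [0, 0.0066, -0.037, 0.0001, np.float64(-0.117)], [0, 0.0109, -0.0359, 0.0001, np.float64(-0.117)]]]
[[[0, 0.015, -0.0344, 0.0001, np.float64(-0.117)], [0, 0.0189, -0.0324, 0.0001, np.float64(-0.117)], [0, 0.0226, -0.03, 0.0001, np.float64(-0.117)], [0, 0.0259, -0.0271, 0.0001, np.float64(-0.117)], [0, 0.0289, -0.0239, 0.0001, np.float64(-0.117)]]]
[[[0, 0.0315, -0.0204, 0.0001, np.float64(-0.117)]]]
```

View pics/wr9.png

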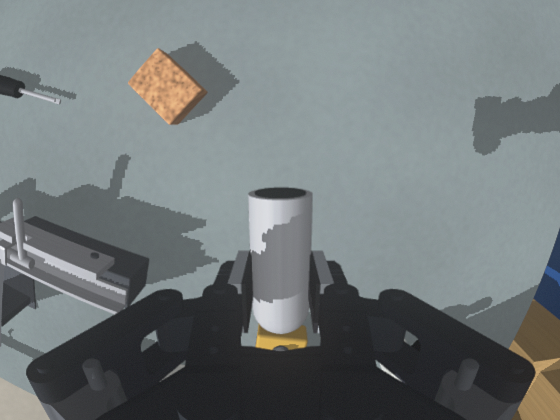

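arm_command --motion '[[[0,-0.006,-0.037,0,-0.117],[0,-0.002,-0.037,0,-0.117],[0,0.002,-0.037,0,-0.117],[0,0.007,-0.037,0,-0.117],[0,0.011,-0.036,0,-0.117]]]'

```text
time: 11.45
tcp_pos: [0.5024, 0.1364, 0.2223]
ee_rot: [1.186, -2.909, -0.0]
force: [0.4, 1.2, -2.1]
width: 0.0257
```

arm_command --motion '[[[0,0.015,-0.034,0,-0.117],[0,0.019,-0.032,0,-0.117],[0,0.023,-0.03,0,-0.117],[0,0.026,-0.027,0,-0.117],[0,0.029,-0.024,0,-0.117]]]'

```text
time: 11.95
tcp_pos: [0.5672, -0.0394, 0.2223]
ee_rot: [1.974, -2.444, -0.0]
force: [0.1, -0.6, -1.6]
width: 0.0257
```

arm_command --motion '[[[0,0.031,-0.02,0,-0.117],[0,0,0,0,0],[0,0,0,0,0]]]'

```text
time: 12.25
tcp_pos: [0.5797, -0.0731, 0.2219]
ee_rot: [2.105, -2.332, -0.002]
force: [0.1, 0.2, -1.6]
width: 0.0255
```

Run:
```python
from fit import *
from plan import plan
p=shot('wrist','wr10')
plan([.5855,-.0715,.14],np.radians(174.4),jaw=0)
T=shot('top','t10')
s=env.get_state();print(s['joint_positions'].round(3))
```

```text
pos [ 0.5795 -0.0723  0.222 ] theta 174.2 n 2 dyaw -0.003 F [-0.5  0.7 -1.2] w 0.0258 t 12.3
[[[0, -0.0007, -0.003, 0.041, np.float64(-0.002)], [0, -0.0007, -0.003, 0.041, np.float64(-0.002)]]]
[-0.123  0.294 -0.127  1.151  0.    -1.594]
```

View pics/wr10.png

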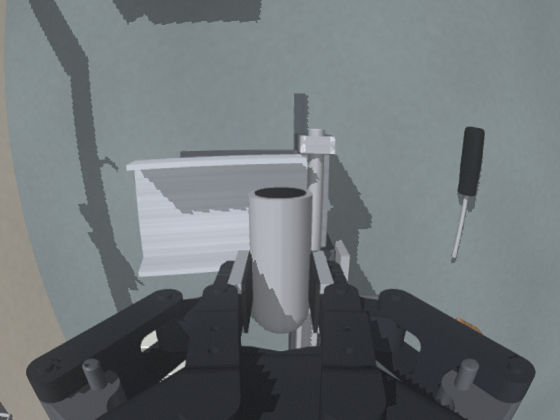

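View pics/t10.png

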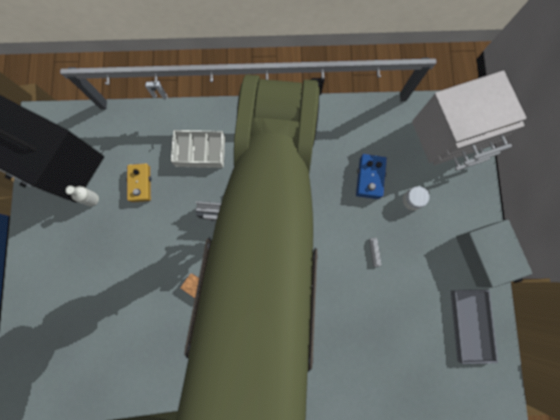

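Run:
```python
import cv2
i=cv2.imread('pics/wr10.png')
cv2.imwrite('pics/wr10z.png',cv2.resize(i[115:345,115:375],None,fx=3,fy=3,interpolation=cv2.INTER_CUBIC)[:600])
```

```text
(no output)
```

View pics/wr10z.png

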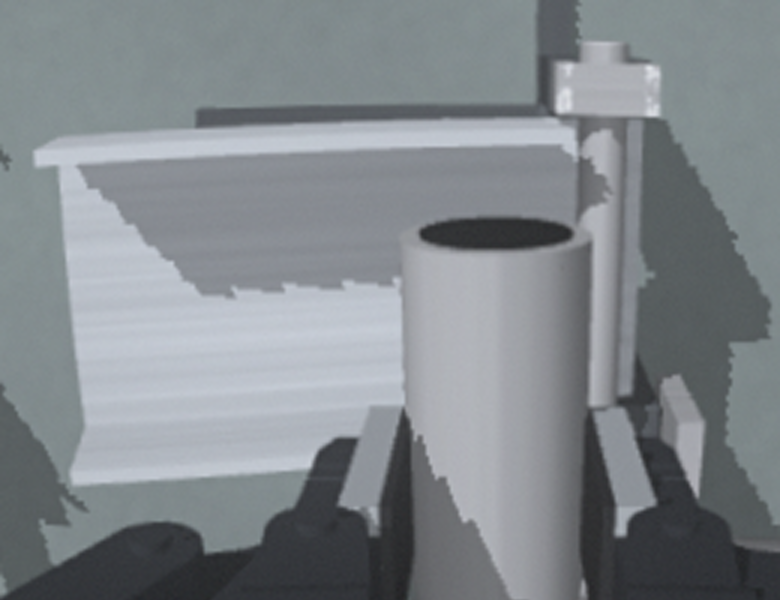

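Run:
```python
from fit import *
p=shot('wrist');p['fish']=1
z=lambda a,b:np.array([115+(a-1)/3,115+(b-1)/3])
F=[((.15,.04,.1022),z(85,428)),((.15,-.04,.1352),z(38,166)),((.018,-.04,.1),z(565,145)),((.15,.0435,.1352),z(72,485)),((0,-.035,.082),z(605,135)),((0,.035,.082),z(601,385))]
f=lambda v:np.concatenate([proj(p,w(v,np.array(X)))[0]-o for X,o in F])
r=least_squares(f,[.55,-.067,-.09],loss='soft_l1');print(r.x.round(4),f(r.x).reshape(-1,2).round(1).tolist())
print(f([.5497,-.068,-.097]).reshape(-1,2).round(1).tolist())
q=r.x; s=env.get_state(); R=p['R']
draw(p,q,.0939,None,'w10',(115,115),3)
t=np.array(s['tcp_pos']); c,sn=np.cos(q[2]),np.sin(q[2]); d=t-np.array([q[0],q[1],0]); print('tcp in disp',c*d[0]+sn*d[1],-sn*d[0]+c*d[1],t[2])
# slide open end: top-of-rim far edge at z of axis
for n,uv,zz in(('open centre',z(497,234),t[2]-.0098),('dome tip?',(281,333),t[2]-.0098)):
    X=onz(p,uv,zz)-np.array([q[0],q[1],0]);print(n,c*X[0]+sn*X[1],-sn*X[0]+c*X[1],zz)
```

```text
[ 0.5441 -0.07   -0.0931] [[6.0, -0.7], [-6.5, 0.4], [-1.2, -2.9], [-3.7, -0.1], [5.5, 4.4], [5.1, 0.5]]
[[0.7, 1.1], [-12.4, 3.3], [-8.0, 0.2], [-9.4, 1.7], [-0.8, 7.3], [-1.2, 3.2]]
tcp in disp 0.035376477782620756 0.0017830378275394388 0.22225029959097403
open centre 0.03468980061923904 -0.03660245710980567 0.21245029959097403
dome tip? 0.034905376905901224 0.03621712335033127 0.21245029959097403
```

View pics/w10.png

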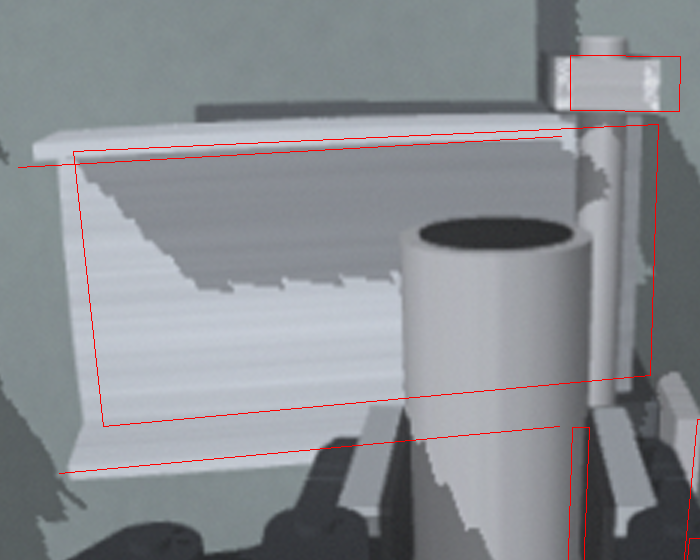

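Run:
```python
from fit import *
p=shot('wrist');p['fish']=1
z=lambda a,b:np.array([115+(a-1)/3,115+(b-1)/3])
F=[((.15,.04,.1022),z(85,428),1),((.1417,-.04,.1331),z(38,166),1),((.01,-.04,.0957),z(565,145),1),((.1417,.0435,.1331),z(72,485),1),((0,-.035,.082),z(605,135),0),((0,.035,.082),z(601,385),0)]
f=lambda v:np.concatenate([(proj(p,w(v,np.array(X)))[0]-o)*[1,m] for X,o,m in F])
r=least_squares(f,[.55,-.067,-.09],loss='soft_l1');print(r.x.round(4),f(r.x).reshape(-1,2).round(1).tolist())
print(f([.5497,-.068,-.097]).reshape(-1,2).round(1).tolist())
q=r.x; s=env.get_state()
t=np.array(s['tcp_pos']); c,sn=np.cos(q[2]),np.sin(q[2]); d=t-np.array([q[0],q[1],0]); print('tcp in disp',c*d[0]+sn*d[1],-sn*d[0]+c*d[1],t[2],s['time'])
for n,uv,zz in(('open centre',z(497,234),t[2]-.0098),('dome tip?',(281,333),t[2]-.0098)):
    X=onz(p,uv,zz)-np.array([q[0],q[1],0]);print(n,c*X[0]+sn*X[1],-sn*X[0]+c*X[1],zz)
from plan import plan
g=w(q,np.array([.036,0,.14])); plan(g,np.pi/2*2+q[2],jaw=0)
```

```text
[ 0.5496 -0.0675 -0.1064] [[0.4, -0.3], [-0.8, 0.7], [2.7, -0.2], [0.3, -0.3], [-0.1, 0.0], [-1.4, 0.0]]
[[0.8, 0.6], [-1.3, 1.9], [2.0, -0.7], [0.7, 0.7], [-0.7, 0.0], [-1.2, 0.0]]
tcp in disp 0.03023568112820965 -0.0006912162073795256 0.22236392639632505 12.45
open centre 0.030021659952230786 -0.03890174025515111 0.21256392639632504
dome tip? 0.029208600488938696 0.03391665810022923 0.21256392639632504
pos [ 0.5796 -0.0714  0.2224] theta 174.3 n 2 dyaw 0.008 F [ 0.1 -0.3 -2. ] w 0.0257 t 12.45
[[[0, -0.0003, -0.0029, 0.0412, np.float64(0.004)], [0, -0.0003, -0.0029, 0.0412, np.float64(0.004)]]]
```

arm_command --motion '[[[0,-0.001,-0.003,0.03,0],[0,-0.001,-0.003,0.03,0.01],[0,-0.001,0,0.03,0],[0,0,0,0.02,0],[0,0,0,0,0]]]'

```text
time: 12.95
tcp_pos: [0.5835, -0.0687, 0.1094]
ee_rot: [2.095, -2.336, -0.007]
force: [-1.0, -0.6, -1.4]
width: 0.0259
```

Run:
```python
from fit import *
from plan import plan
p=shot('wrist','wr11');p['fish']=1
S=shot('side','s11')
q=[.5496,-.0675,-.102]
plan(w(q,np.array([.036,.002,.101])),jaw=0)
cv2.imwrite('pics/s11z.png',cv2.resize(S['img'][130:300,200:420,::-1],None,fx=3.5,fy=3.5,interpolation=cv2.INTER_CUBIC))
```

```text
pos [ 0.5862 -0.0693  0.1128] theta 173.8 n 1 dyaw 0 F [-0.2  1.  -0.7] w 0.0254 t 13.05
[[[0, -0.0001, 0.0006, 0.0118, 0.0]]]
```

View pics/wr11.png

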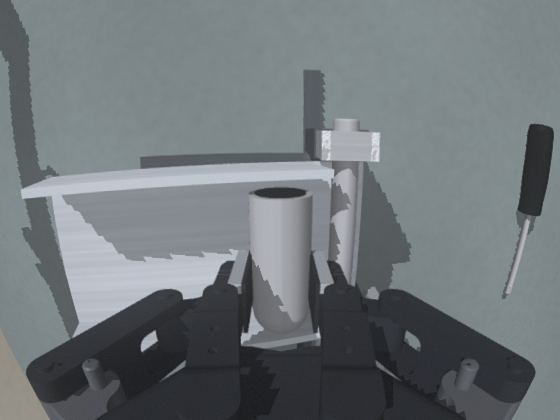

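View pics/s11z.png

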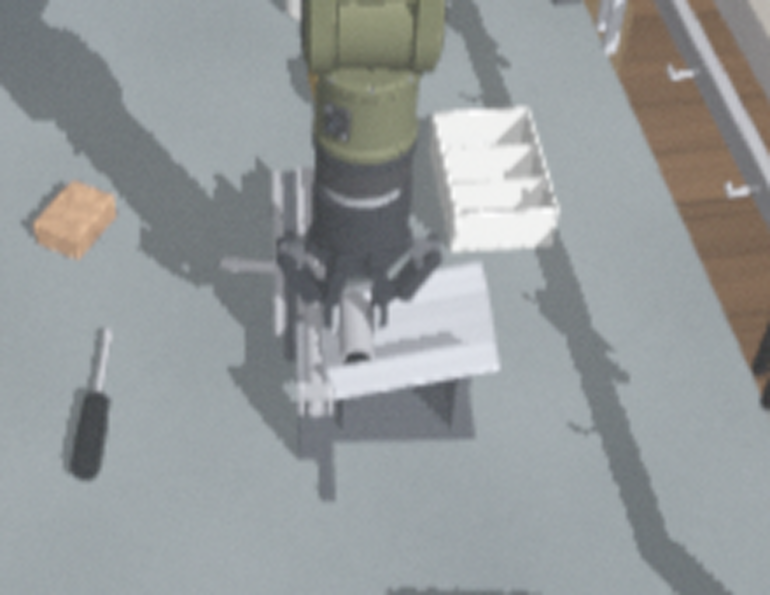

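arm_command --motion '[[[0,0,0,0.006,0],[0,0,0,0.005,0],[0,0,0,0,0]]]'

```text
time: 13.35
tcp_pos: [0.5862, -0.0701, 0.1013]
ee_rot: [-2.096, 2.34, -0.0]
force: [0.0, -0.8, -1.6]
width: 0.0255
```

arm_command --motion '[[[0,0,0,0.002,0],[0,0,0,0,0]]]'

```text
time: 13.55
tcp_pos: [0.5863, -0.0702, 0.0994]
ee_rot: [-2.096, 2.34, -0.0]
force: [0.4, -0.1, -1.1]
width: 0.0258
```

arm_command --motion '[[[0,0,0,0.002,0],[0,0,0,0,0]]]'

```text
time: 13.75
tcp_pos: [0.5862, -0.0702, 0.0972]
ee_rot: [2.096, -2.34, -0.0]
force: [0.3, -0.3, -1.1]
width: 0.0256
```

arm_command --motion '[[[0.36,0,0,0,0],[0.4,0,0,0,0],[0.45,0,0,0,0],[0.45,0,0,0,0]]]'

```text
time: 14.15
tcp_pos: [0.5864, -0.0701, 0.0975]
ee_rot: [-2.096, 2.34, -0.0]
force: [-1.1, 0.3, 0.6]
width: 0.0379
```

Run:
```python
from fit import *
p=shot('wrist','wr12')
```

```text
(no output)
```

View pics/wr12.png

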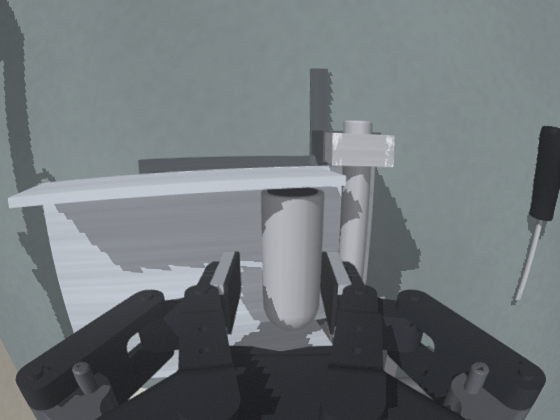

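arm_command --motion '[[[0.45,0,0,-0.01,0],[0.45,0,0,-0.015,0],[0.45,0,0,-0.03,0],[0.45,0,0,-0.05,0],[0.6,0,0,-0.05,0]]]'

```text
time: 14.7
tcp_pos: [0.5856, -0.07, 0.2542]
ee_rot: [2.096, -2.339, -0.001]
force: [1.3, -0.3, 0.4]
width: 0.0504
```

Run:
```python
from fit import *
p=shot('wrist','wr13');print(env.get_state()['tcp_pos'],env.get_state()['force'])
```

```text
[ 0.58950372 -0.07048577  0.26405718] [ 2.28235486 -0.10383508  6.53732263]
```

View pics/wr13.png

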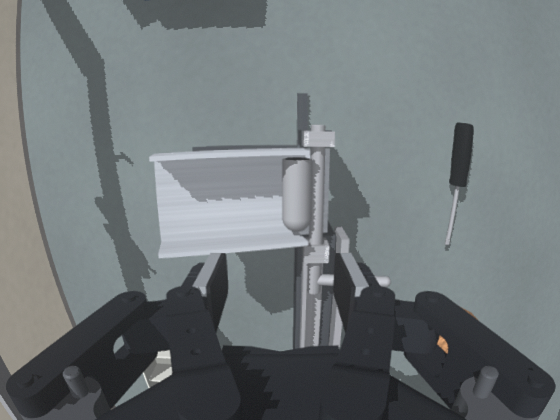

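arm_command --motion '[[[0.6,0,0.02,-0.02,0],[0.6,0,0.04,0,0],[0.6,-0.02,0.04,0,0],[0.6,-0.04,0.03,0,0],[0.6,-0.04,0.01,0,0]]]'

```text
time: 15.25
tcp_pos: [0.4555, 0.0451, 0.2736]
ee_rot: [-2.094, 2.341, -0.001]
force: [1.4, 0.6, -0.2]
width: 0.051
```

arm_command --motion '[[[0.6,-0.05,0,0,0],[0.6,-0.05,0,0,0],[0.6,-0.05,0,0,0],[0.6,-0.03,0,0,0],[0.6,0,0,0,0]]]'

```text
time: 15.75
tcp_pos: [0.478, 0.2272, 0.2729]
ee_rot: [-2.101, 2.333, 0.001]
force: [-0.1, -0.7, 0.3]
width: 0.0511
```

Run:
```python
from fit import *
q=[.5496,-.0675,-.102]
for c in('wrist','top','side'):
    p=shot(c,c+'14'); 
    if c=='wrist':p['fish']=1
    for a in finder.tip_of(p,'handle_tip')[:1]: print(c,a)
    for a in (1.57,1.3,1.03): print(a,[proj(p,w(q,np.array((-.082*np.sin(a),y,.075+.082*np.cos(a)))))[0].round(1).tolist() for y in(.094,)])
    if c!='wrist':
        x,y=(180,140) if c=='top' else (230,120)
        draw(p,q,.0939,(.106,1.57),c+'14z',(x,y),5)
```

```text
wrist {'location': [256.6, 7.0], 'conf': 0.93}
1.57 [[260.3, 9.1]]
1.3 [[255.8, 1.5]]
1.03 [[244.4, -6.1]]
top {'location': [242.8, 238.7], 'conf': 0.64}
1.57 [[241.0, 238.6]]
1.3 [[240.4, 236.7]]
1.03 [[239.9, 232.8]]
side {'location': [260.2, 206.4], 'conf': 0.58}
1.57 [[262.2, 206.5]]
1.3 [[262.8, 201.7]]
1.03 [[265.4, 197.1]]
```

View pics/wrist14.png

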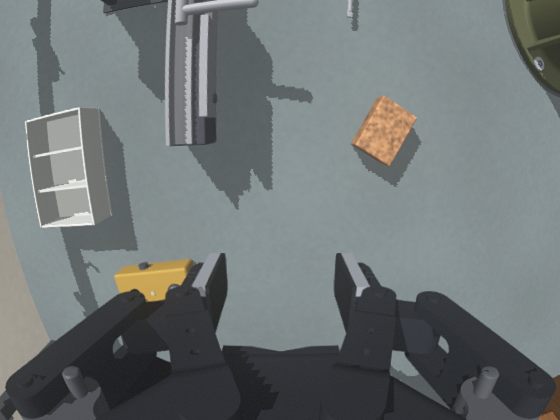

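View pics/top14z.png

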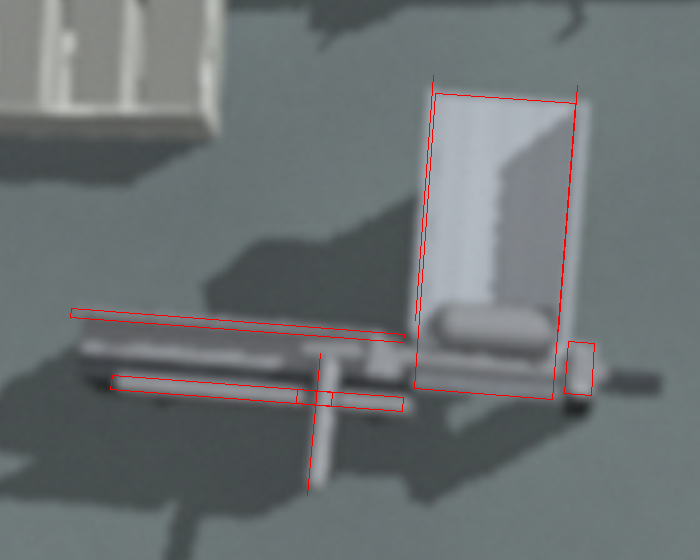

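View pics/side14z.png

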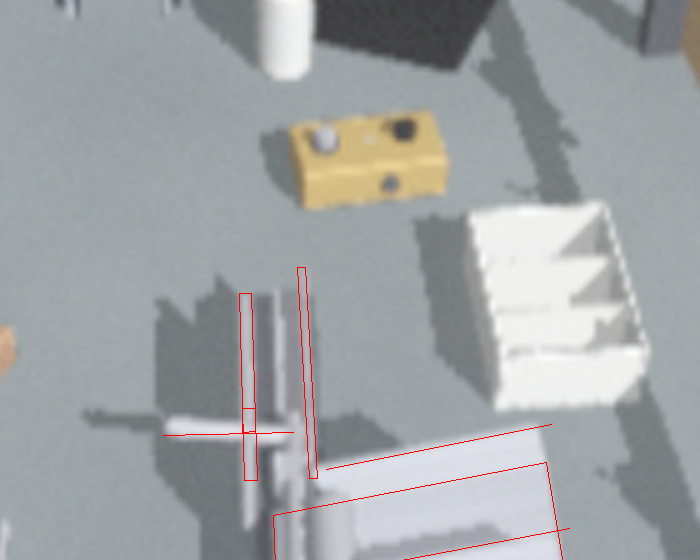

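```bash
python3 -c "
from look import *
print(env.get_state()['time'],env.hand_in())"
```

```text
the job is handed in; nothing more can be done
16.05 None
```

I shut the dispenser outlet and laid the slide in the chute, then handed the job in at 16.05 s of the allowed 66 s.

- **Bolt:** I slid the bolt about 100 mm across and turned the handle down into the notch, which I found at dispenser y of about 94 mm. The measured height at the grip put the handle at about 1.6 rad. I released it and lifted clear.
- **Slide:** I gripped it across its middle, turned it so the dome points to the handle side, and released it on the floor just uphill of the bolt. It settled down against the bolt.

**Last checks:**
- In the top and side pictures, the handle tip sits within about 2 pixels of where a level handle should appear. The wrist view, with the tip at the picture's edge, was about 4 pixels off.
- The wrist and top views show the slide lying crosswise between the chute walls and resting against the bolt. The wrist picture shows the dome on the handle side.
- The robot was clear of everything at hand-in.
- I did not deliberately move or touch any of the other things on the bench. In the last pictures the parts box, gold pedal and cork block look undisturbed. I did not compare them by measurement, and I did not look at the tone bar, looper pedal and tin again after placing the slide.

**Disagreements:** The camera calibrations differed by 2–5 mm. The first overlays of the chute were off because I had drawn its walls vertical; the pose fitted again from above the chute agreed to about 1 pixel on most points (worst 2.7).

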